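No-leads check of an insulation tester

ROBOT

A 6-joint arm with a two-finger parallel gripper is mounted at the origin on the work surface. World frame = base frame: x ahead of the robot, y to its left, z up, the work surface at z = 0. Lengths are in m, angles in rad, forces in N, time in s.
With the tool pointing down it reaches from about 0.425 to 0.925 m from the base axis. Payload 12.5 kg.
Tool frame: the origin (TCP) lies midway between the tips of the shut fingers; the grasp point (between the pads) lies 19 mm behind it; x points along the fingers, y is the direction in which the jaws open and shut, and the axes are right-handed (so a half turn about x gives the same grasp; the last joint's range is limited). The gripper opens to 85 mm and grips with 20 to 120 N. Pads are 22 mm wide; open, the fingers measure 114 mm over their backs; the gripper's body (76 mm by 85 mm) begins 54 mm behind the grasp point. The pads swing forward as they close: fully open they stand 13 mm farther back than shut.
Start: joints at [1.195, 0.491, 1.559, -0, 1.092, -0.106], TCP at [0.167, 0.602, 0.231] pointing down, gripper open.
Joint ranges: [-3.1, 3.1], [-0.84, 2.19], [0.05, 2.79], [-1.13, 4.28], [0.06, 2.93], [-2.69, 2.69]. Speed limits (rad/s): [2.22, 2.22, 2.79, 3.14, 3.14, 3.14].

INTERFACE

Orientations are given as a unit quaternion [w, x, y, z].
In Python, from station import env gives the robot as it stands.
- The arm moves only by the shell command python3 -m crank 'ROWS'. ROWS is JSON, a list of rows, each a list of 7 numbers: the closure, from -1 (fully open) to 1 (shut), so that 0 is half open, then the shift along the world's x, y, z in m, then the turn, a rotation vector about the world's x, y, z in rad. In form: [[fingers, x, y, z, rx, ry, rz], ...]. A call has 1 to 12 rows; each row shifts and turns the commanded pose from where the row before left it; what a row does not reach is not made up. A row lasts 1/8 s, in which the tool goes at most 62.5 mm and 10.7 degrees, less where a joint would pass 70% of its speed; a pose out of reach is approached as far as the arm can. A call with a gripper value outside its range is refused whole. The fingers move at their own pace and stop on an object; the grip force is fixed at half the most. Time passes only in rows, so rows that do not move let the fingers close. It gives the time, the measured TCP pose, the force and the opening at its end, in the units of the state.
- env.get_state(): the state, without advancing time (a new reading comes with each control period).
- env.capture(name): name is "scene" or "top"; returns the picture (420x560x3 uint8, red, green, blue); there is no depth.
- env.get_calibration(name): a dict with "camera_matrix" (3x3 intrinsics, pixels), "eye" and "orientation" of the camera in the world. Camera axes: x right, y down, z forward; pixel columns grow to the right and rows downward; lengths in m; the calibration is good to about 2 mm. A picture is of the moment at which its call begins. get_calibration takes no time and is no camera call.
- env.sign_off(): hands the job in, once; it reports no verdict.
Trained networks look in the newest picture that a camera, given by its name, has taken for a name from the list of things; names that differ only in an ending like _2 or _b are one class to them, and where a whole thing is asked for, a point or a joint stands for the part that bears it (a point fixed in the world has none). Each returns a list of dicts, best first, with "conf" (0 to 1); they miss things now and then, are a little off and sometimes report something else, mostly with a low value. They report only what shows in the picture. A call takes as long as a camera call.
- env.cut_out(thing, camera): "mask" (420x560 bool, what is visible of it) and "rect" ([left, top, width, height] in pixels, round what is visible of it).
- env.place_of(thing, camera): "uv" ([column, row] in pixels: a listed point, or the origin of a listed thing).
The state is a dict: "time_s": time; "joints": joint angles; "joint_velocities": joint speeds; "effort": joint torques, N m; "ee_pos": TCP position; "tool_rot": TCP orientation; "force": force on the tool from outside, world axes, zero at the start; "torque": the same for the moment, N m; "finger_gap": opening from 0.0 (shut) to 1.0 (fully open).
Only numpy, scipy, OpenCV 4.12 (cv2) and the standard library are available. Lean on these libraries where they do the work, as an engineer would, in place of code of your own. Each camera call takes 0.05 s, during which the arm holds its last target. There are 200 camera calls.

TASK

Do the no-leads check on the insulation tester: with a fingertip against the side of its pointer knob, push the knob round clockwise, click by click, until it rests at the fifth click from its OFF stop. Then press the large round TEST button well down, keep it down for two seconds and let it come back up. Nothing is to be pinched or picked up; leave the small lamp button alone and everything standing on the tester and the bench where it is.

Things in the scene. Friction and masses are not known exactly. Their poses are not given: they have to be found in the camera images.
- tester: Insulation tester, dark rugged case 270 (x) by 350 mm (y), heavy, does not move. Origin under its centre on the bench; x away from the operator's side (the side with the carrying handle), y to the operator's left. Its light grey panel is level, 105 mm above the bench, the rim round it 9 mm higher. Display and three terminals (7 mm high) lie along the far side
- selector_axis (a point): Axis of the pointer knob at panel height; tester x -20, y -75 mm; axes as the tester's. The knob is black: a round skirt of 68 mm diameter, up to 9 mm above the panel, and on it a straight bar grip 14 mm wide, 9 to 30 mm above the panel (its 8 mm middle ridge to 33 mm), reaching 44 mm from the axis at the pointer end (50 mm with its nose) and 26 mm at the blunt end
- selector (a joint): Pointer knob, rad: 0 at the OFF stop, grows clockwise seen from above, 0.524 (30 degrees) a click, eight rests up to a stop at 3.665; fifth click = 2.618. Starts resting at OFF or click 1, 2 or 3. A sprung roller holds each rest: let go between two, it snaps to the nearer and does not run on. Some 5 to 9 N sideways on the bar, 28 mm from the axis, takes it over a click
- selector_tip (a point): Top of the knob's bar at the pointer end (white line on it), on its middle line, 44 mm from the axis, 33 mm above the panel. At OFF the pointer is 105 degrees counter-clockwise of the tester's x axis seen from above, at the fifth click 45 degrees clockwise of it. Dark marks on the panel 52 to 65 mm from the axis show the rests: an open circle for OFF, a line for each click
- flank_behind (a point): point on the side of the knob's bar that is pushed to turn it clockwise (its counter-clockwise side), an upright face 7 mm from the bar's middle line; 28 mm from the axis along the bar, 20 mm above the panel
- flank_ahead (a point): the same point on the opposite side of the bar, 14 mm away; fingers pressing on both sides at once would be a pinch
- test_button (a joint): TEST button, m pressed: 0 up, 0.006 at its stop. 2 N starts it, 5 N holds it at the stop; it springs back up. It counts as well down from 0.004
- test_button_top (a point): centre of the top of the TEST button: dark round cap of 36 mm diameter in a 46 mm black collar, at tester x -35 mm, y +85 mm; the top is 17 mm above the panel and 13 mm above the collar
- lamp_button (a joint): the display's lamp button, m pressed, 0 up, 0.003 at its stop: leave it alone
- lamp_button_top (a point): top of the small lamp button (15 mm diameter, 10 mm above the panel), at tester x -95 mm, y +125 mm
- tape: standing on the tester's panel: flat white roll of insulating tape, 60 mm across, 38 mm hole, 19 mm high; bystander, origin at its underside
- socket: standing on the tester's panel: chrome socket bit, 24 mm across, 32 mm high; bystander, origin at its underside
- grease_pot: on the bench: white jar with a steel cap, 68 mm across, 65 mm high; bystander, origin at its underside
- spray: on the bench: slim spray can, 52 mm across, 150 mm high; bystander, origin at its underside
- bushing: on the bench: flanged brass bushing, 56 mm across, 45 mm high; bystander, origin at its underside
- screwdriver: on the bench: screwdriver lying flat, black handle; bystander, origin at its underside
- wrench: on the bench: steel open-ended wrench lying flat; bystander, origin at its underside
- bolt: on the bench: steel hexagon bolt standing on its 30 mm head, 74 mm high; bystander, origin at its underside

How it is judged:
On the way, in this order (a step that is already met when the one before it is completed fails the run):
1. the selector rests at the fifth click (value of joint selector between 2.48799 and 2.74799 rad and velocity of joint selector between -0.2 and 0.2 rad/s), for 0.3 s.
2. TEST is pressed well down (4 mm or more) and kept down for 1.5 s with the selector at the fifth click (value of joint test_button above 0.004 m and value of joint selector between 2.48799 and 2.74799 rad), for 1.5 s.
At the end, for the whole second after the job is handed in: The selector rests within 0.13 rad of the fifth click (2.618 rad), TEST and the lamp button are up, and every bystander is at rest within 20 mm of where it started, the standing ones upright (within 0.1 rad) (value of joint selector between 2.48799 and 2.74799 rad and value of joint each of test_button, lamp_button below 0.001 m and distance of each of tape, socket, grease_pot, spray, bushing, screwdriver, wrench, bolt from where it was at the start of the episode below 0.02 m and linear speed of each of tape, socket, grease_pot, spray, bushing, screwdriver, wrench, bolt below 0.02 m/s and angle between each of tape, socket, grease_pot, spray, bushing, bolt's own z axis and vertical below 0.1 rad); the robot touches nothing.
It fails at once if the knob's bar is pinched (2.5 N or more on both its sides at once) (contact force between the fingers and selector_c3 above 2.5 N and contact force between the fingers and selector_c4 above 2.5 N).
It fails at once if TEST is pressed (more than 3 mm) while the selector is not at the fifth click (value of joint test_button above 0.003 m and not (value of joint selector between 2.48799 and 2.74799 rad)).
It fails at once if the lamp button is pressed (more than 1.5 mm) (value of joint lamp_button above 0.0015 m).
It fails at once if a bystander is moved more than 30 mm or picked up (distance of any of tape, socket, grease_pot, spray, bushing, screwdriver, wrench, bolt from where it was at the start of the episode above 0.03 m).
It also fails if it takes over 64 s, if anything falls off the work surface, if the arm or the gripper's body presses on something with over 40 N, if the wrist force passes 120 N, or if a joint passes its speed limit or range.

## Working session

There is one attempt and no reset: what is moved stays moved. The work goes in short steps, Python scripts to look and compute and a shell command to move; the robot and the scene stay as the last step left them, time stands still between calls to the robot, and variables do not carry over. Pictures are saved under pics/ and viewed, on a budget of 10 in all, crops included, one or two more only if the job needs it, and the job is handed in when it is done.

```bash
mkdir -p pics
cat > h.py <<'E'
import numpy as np,cv2
from station import env
from scipy.spatial.transform import Rotation as R
def cal(c):
    k=env.get_calibration(c);K=np.array(k["camera_matrix"]);q=k["orientation"]
    q=np.array(q)
    M=q if q.shape==(3,3) else R.from_quat([q[1],q[2],q[3],q[0]]).as_matrix()
    return K,np.array(k["eye"]),M
def ray(c,uv,z):
    K,e,M=cal(c);d=M@np.linalg.solve(K,[uv[0],uv[1],1]);return e+d*(z-e[2])/d[2]
def proj(c,p):
    K,e,M=cal(c);v=K@(M.T@(np.array(p)-e));return v[:2]/v[2]
def save(c,n):
    im=env.capture(c);cv2.imwrite(f"pics/{n}.png",im[:,:,::-1]);return im
E
python3 - <<'E'
from h import *
for c in("scene","top"):
    save(c,c+"0");print(c,cal(c)[1])
    for t,z in [("tester",0),("selector_axis",.105),("selector_tip",.138),("flank_behind",.125),("test_button_top",.122),("lamp_button_top",.115),("tape",.105),("socket",.105),("spray",0),("grease_pot",0),("bushing",0),("bolt",0)]:
        for r in env.place_of(t,c)[:2]: print(t,round(r["conf"],2),np.round(r["uv"]),ray(c,r["uv"],z).round(3))
print(env.get_state())
E
```

```text
scene [ 1.25168219 -0.09465153  0.81878238]
tester 0.61 [289. 237.] [0.547 0.001 0.   ]
tester 0.59 [261. 207.] [ 0.412 -0.067  0.   ]
selector_axis 0.76 [262. 209.] [ 0.527 -0.069  0.105]
selector_tip 0.57 [271. 209.] [ 0.564 -0.048  0.138]
flank_behind 0.81 [271. 204.] [ 0.534 -0.045  0.125]
flank_behind 0.5 [128. 279.] [ 0.719 -0.382  0.125]
test_button_top 0.6 [320. 200.] [0.536 0.085 0.122]
test_button_top 0.17 [132. 245.] [ 0.619 -0.386  0.122]
lamp_button_top 0.58 [329. 186.] [0.475 0.123 0.115]
lamp_button_top 0.5 [286. 191.] [0.479 0.002 0.115]
tape 0.79 [286. 191.] [0.468 0.003 0.105]
socket 0.57 [234. 225.] [ 0.573 -0.145  0.105]
spray 0.84 [426. 194.] [0.435 0.448 0.   ]
spray 0.3 [142. 217.] [ 0.397 -0.423  0.   ]
grease_pot 0.57 [133. 244.] [ 0.504 -0.436  0.   ]
bushing 0.64 [454. 239.] [0.623 0.451 0.   ]
bushing 0.63 [270. 209.] [ 0.425 -0.039  0.   ]
bolt 0.8 [130. 281.] [ 0.629 -0.425  0.   ]
bolt 0.7 [232. 222.] [ 0.463 -0.158  0.   ]
top [0.30424546 0.00733062 1.59793583]
tester 0.83 [280. 198.] [ 0.543 -0.01   0.   ]
selector_axis 0.74 [303. 199.] [ 0.526 -0.08 
[... 549 characters left out ...]
t 0.39 [150. 259.] [0.339 0.416 0.   ]
{'time_s': 1.3, 'joints': array([ 1.19543032e+00,  4.90894999e-01,  1.55893519e+00, -4.67022136e-05,
        1.09168263e+00, -1.05573732e-01]), 'joint_velocities': array([ 0.00010298, -0.00048663,  0.00042283,  0.00065376, -0.00020407,
        0.00029766]), 'effort': array([-2.15706052e-03, -6.18278718e+01, -2.61835206e+01, -1.65646120e-04,
        4.48251330e-04, -3.30254829e-05]), 'ee_pos': array([0.16655532, 0.602401  , 0.23131791]), 'tool_rot': array([ 0.70070491,  0.09511333,  0.700663  , -0.09506548]), 'force': array([ 0.36618572,  0.45912623, -0.47341227]), 'torque': array([ 0.0052178 ,  0.01106752, -0.07343928]), 'finger_gap': 1.001753011293217}
```

View pics/top0.png

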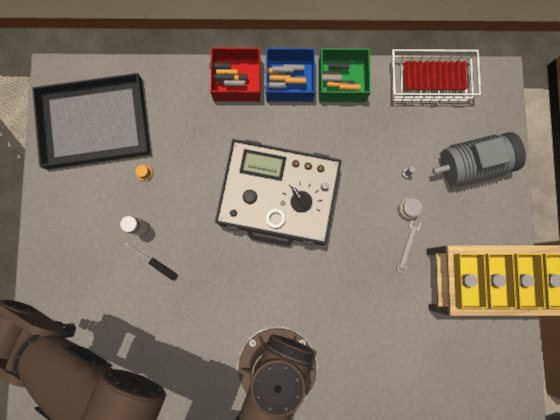

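View pics/scene0.png

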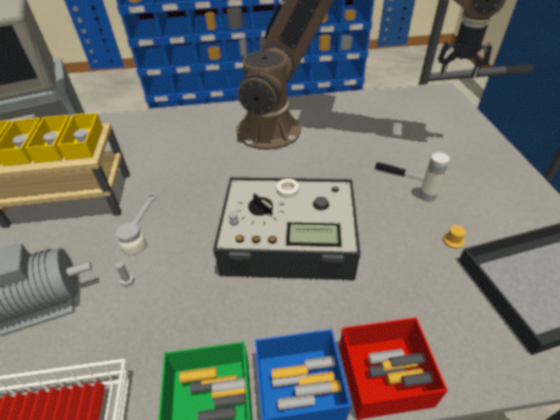

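Run:
```python
from h import *
a=cv2.imread("pics/top0.png")[135:250,210:348];b=cv2.imread("pics/scene0.png")[172:282,210:364]
a=cv2.resize(a,None,fx=5,fy=5,interpolation=cv2.INTER_CUBIC);b=cv2.resize(b,None,fx=5,fy=5,interpolation=cv2.INTER_CUBIC)
cv2.imwrite("pics/ta.png",a);cv2.imwrite("pics/sb.png",b)
```

```text
(no output)
```

View pics/ta.png

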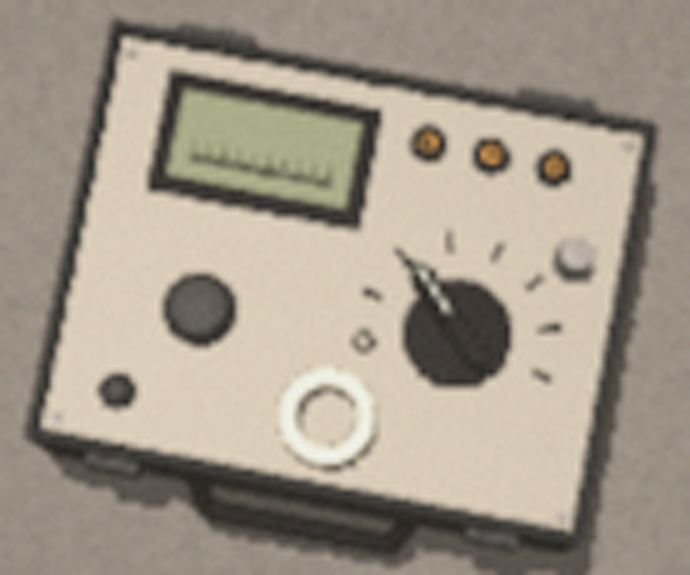

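View pics/sb.png

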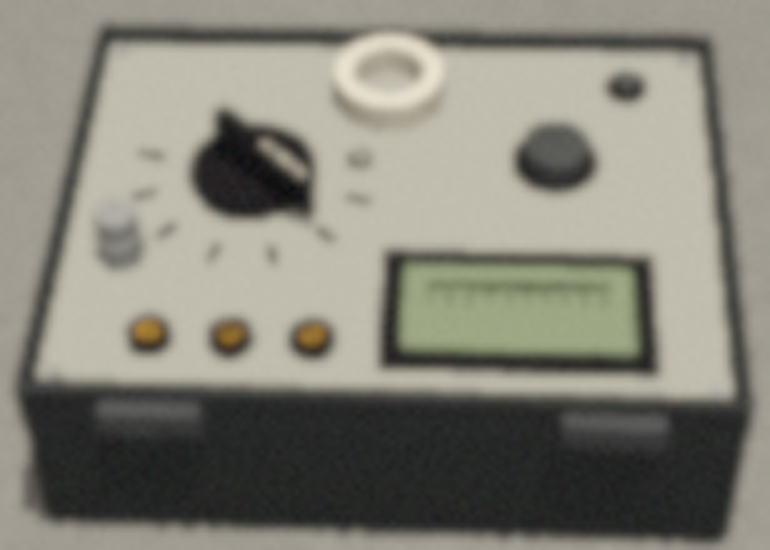

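Top crop: the pointer sits on the second line after the OFF circle, so the knob is at click 2, about 34° CCW of world x. TEST is at crop (200,309), the skirt at (457,333), and the socket is near the click-5 line. Next I fit the tester pose.

```bash
cat >> h.py <<'E'
def T(p,pts):
    pts=np.atleast_2d(np.array(pts,float));c,s=np.cos(p[2]),np.sin(p[2])
    return np.c_[p[0]+c*pts[:,0]-s*pts[:,1],p[1]+s*pts[:,0]+c*pts[:,1],pts[:,2]]
E
python3 - <<'E'
from h import *
from scipy.optimize import least_squares
f=lambda u,o:(np.array(u)+.5)/5-.5+np.array(o)
obs={"top":([210,135],[((-.035,.085,.122),(200,309)),((-.095,.125,.115),(117,391)),((-.02,-.075,.114),(457,333)),((.135,.175,.114),(116,24)),((.135,-.175,.114),(656,127)),((-.135,.175,.114),(33,434))]),
"scene":([210,172],[((-.035,.085,.122),(556,148)),((-.095,.125,.115),(627,86)),((-.02,-.075,.114),(253,170)),((-.135,.175,.114),(708,40)),((-.135,-.175,.114),(105,28)),((.135,-.175,.114),(24,388)),((.135,.175,.114),(746,402))])}
def res(p,cs):
    r=[]
    for c in cs:
        o,L=obs[c]
        for m,u in L:r.append(proj(c,T(p,m)[0])-f(u,o))
    return np.concatenate(r)
for cs in (["top"],["scene"],["top","scene"]):
    s=least_squares(res,[.545,0,-.19],args=(cs,),loss="soft_l1");print(cs,s.x.round(4),res(s.x,cs).reshape(-1,2).round(1).tolist())
p=s.x
print("axis",T(p,[-.02,-.075,.105]),"btn",T(p,[-.035,.085,.122]),"lamp",T(p,[-.095,.125,.115]),np.degrees(p[2]))
print("tape",ray("top",f((327,417),[210,135]),.124),ray("scene",f((389,72),[210,172]),.124))
print("socket",ray("top",f((574,257),[210,135]),.137),ray("scene",f((114,213),[210,172]),.137))
E
```

```text
['top'] [ 0.549  -0.0044 -0.1897] [[-0.0, -0.3], [0.1, 0.1], [0.5, 0.5], [-0.4, -1.0], [1.3, -0.4], [-1.8, 1.1]]
['scene'] [ 0.5562 -0.0027 -0.1962] [[0.1, -0.6], [0.2, -1.0], [-0.3, -0.4], [1.3, -0.6], [-1.3, -0.9], [-3.2, 0.6], [1.6, 2.6]]
['top', 'scene'] [ 0.5517 -0.0029 -0.189 ] [[-0.5, -1.1], [-0.4, -0.7], [0.0, -0.4], [-0.9, -1.8], [0.8, -1.3], [-2.2, 0.3], [-0.4, -1.9], [-0.5, -2.3], [-0.6, -1.4], [0.5, -1.9], [-1.8, -1.6], [-3.0, -0.5], [1.4, 0.7]]
axis [[ 0.51794779 -0.0728524   0.105     ]] btn [[0.53327179 0.08711689 0.122     ]] lamp [[0.48185423 0.13767611 0.115     ]] -10.827685295507454
tape [0.46311491 0.0073062  0.124     ] [0.46913275 0.00862483 0.124     ]
socket [ 0.56062766 -0.14318854  0.137     ] [ 0.56693551 -0.14419819  0.137     ]
```

Run:
```python
from h import *
f=lambda u,o:(np.array(u)+.5)/5-.5+np.array(o)
m=[(-.035,.085,.122),(-.095,.125,.115),(-.02,-.075,.114)]
for c,o,us in (("top",[210,135],[(200,309),(117,391),(457,333)]),("scene",[210,172],[(556,148),(627,86),(253,170)])):
    W=np.array([ray(c,f(u,o),q[2]) for u,q in zip(us,m)])[:,:2];M=np.array(m)[:,:2]
    H=(M-M.mean(0)).T@(W-W.mean(0));U,_,Vt=np.linalg.svd(H);r=Vt.T@U.T
    t=W.mean(0)-r@M.mean(0);print(c,t,np.degrees(np.arctan2(r[1,0],r[0,0])),"axis",r@M[2]+t,"btn",r@M[0]+t,"res mm",((M@r.T+t-W)*1e3).round(1).tolist())
```

```text
top [ 0.5497176  -0.00355682] -10.441184572399722 axis [ 0.51645681 -0.0736904 ] btn [0.53070137 0.08637862] res mm [[0.9, 0.7], [-0.7, 0.2], [-0.2, -0.9]]
scene [ 0.55834006 -0.00360719] -11.710782106324961 axis [ 0.5235335  -0.07298661] btn [0.54132118 0.08672751] res mm [[0.7, -0.0], [-0.7, 1.2], [0.0, -1.1]]
```

```bash
python3 -m crank '[[1,0.03,-0.05,0.02,0,0,-0.1],[1,0.03,-0.05,0.02,0,0,-0.1],[1,0.03,-0.05,0.01,0,0,-0.1],[1,0.03,-0.05,0,0,0,-0.1],[1,0.03,-0.05,0,0,0,-0.1],[1,0.03,-0.05,0,0,0,-0.1],[1,0.03,-0.05,0,0,0,-0.1],[1,0.03,-0.05,0,0,0,0],[1,0.03,-0.05,0,0,0,0],[1,0.03,-0.05,0,0,0,0],[1,0,0,0,0,0,0]]'
```

```text
time_s: 2.68
ee_pos: [0.4681, 0.0995, 0.2812]
tool_rot: [0.625, 0.331, 0.625, -0.331]
force: [-0.5, 0.1, -0.1]
finger_gap: 0.001
```

```bash
python3 -m crank '[[1,0.02,-0.0435,-0.02,0,0,0],[1,0.02,-0.0435,-0.03,0,0,0],[1,0.019,-0.0435,-0.03,0,0,0],[1,0,0,-0.04,0,0,0],[1,0,0,0,0,0,0]]'
python3 - <<'E'
from h import *
s=env.get_state();p=s["ee_pos"];print(p)
ims=[]
for c in("top","scene"):
    im=save(c,c+"1");uv=proj(c,p);print(c,uv)
    x,y=np.round(uv).astype(int);q=im[y-28:y+28,x-38:x+38,::-1].copy()
    q=cv2.resize(q,None,fx=7,fy=7,interpolation=cv2.INTER_CUBIC)
    g=lambda v:tuple(int(a) for a in ((np.array(v)-[x-38,y-28]+.5)*7))
    cv2.circle(q,g(uv),4,(0,0,255),-1)
    for ax,col in (((.519,-.073),(0,255,0)),):
        cv2.circle(q,g(proj(c,(*ax,.114))),4,col,-1)
        for r in(44,-26):
            for o in (-7,7):
                w=np.array(ax)+r/1e3*np.array([.829,.559])+o/1e3*np.array([-.559,.829])
                cv2.circle(q,g(proj(c,(*w,.135))),3,col,-1)
    ims.append(q)
cv2.imwrite("pics/c1.png",np.vstack(ims)[:,:])
E
```

```text
time_s: 3.3
ee_pos: [0.5242, -0.0275, 0.1594]
tool_rot: [0.624, 0.329, 0.627, -0.33]
force: [0.3, -0.1, 0.2]
finger_gap: 0.002
[ 0.52424759 -0.02745713  0.15944787]
top [286.68937387 196.4966974 ]
scene [276.34034357 191.16127273]
```

View pics/c1.png

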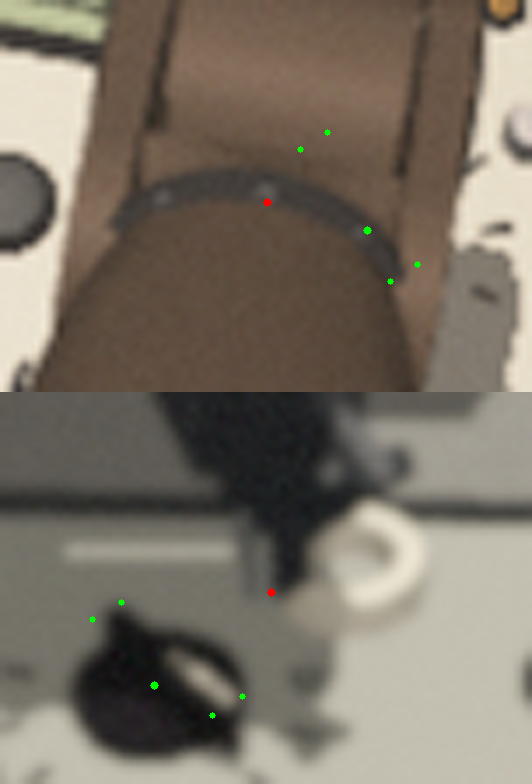

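Scene view: the fingertip at about (275,592) matches the projected TCP to within a pixel. The knob lies about 1 px toward +x of my model, so I use axis ≈ (0.521, -0.073). Now I lower and approach the flank.

```bash
python3 -m crank '[[1,0,0,-0.02,0,0,0],[1,0,0,-0.0195,0,0,0],[1,0,0,0,0,0,0],[1,0.0045,-0.0066,0,0,0,0],[1,0.0043,-0.0066,0,0,0,0],[1,0,0,0,0,0,0]]'
python3 - <<'E'
import numpy as np
a=np.array([.521,-.073]);prev=None
for th in np.arange(34,-50,-8.3):
    t=np.radians(th);p=a+np.array([.028*np.cos(t)-.018*np.sin(t),.028*np.sin(t)+.018*np.cos(t)])
    print(round(th,1),p.round(4),None if prev is None else (p-prev).round(4));prev=p
E
```

```text
time_s: 4.15
ee_pos: [0.5348, -0.0416, 0.1225]
tool_rot: [0.626, 0.33, 0.625, -0.33]
force: [-2.8, 4.0, 2.7]
finger_gap: -0.001
34.0 [ 0.5341 -0.0424] None
25.7 [ 0.5384 -0.0446] [ 0.0043 -0.0022]
17.4 [ 0.5423 -0.0475] [ 0.0039 -0.0028]
9.1 [ 0.5458 -0.0508] [ 0.0035 -0.0033]
0.8 [ 0.5487 -0.0546] [ 0.0029 -0.0038]
-7.5 [ 0.5511 -0.0588] [ 0.0024 -0.0042]
-15.8 [ 0.5528 -0.0633] [ 0.0017 -0.0045]
-24.1 [ 0.5539 -0.068 ] [ 0.0011 -0.0047]
-32.4 [ 0.5543 -0.0728] [ 0.0004 -0.0048]
-40.7 [ 0.554  -0.0776] [-0.0003 -0.0048]
-49.0 [ 0.553  -0.0823] [-0.001  -0.0047]
```

```bash
python3 -m crank '[[1,0.0043,-0.0022,0,0,0,-0.145],[1,0.0039,-0.0028,0,0,0,-0.145],[1,0.0035,-0.0033,0,0,0,-0.145],[1,0.0029,-0.0038,0,0,0,-0.145],[1,0,0,0,0,0,0]]'
python3 - <<'E'
from h import *
s=env.get_state();p=s["ee_pos"];print(p,s["force"],s["torque"])
im=save("scene","s2")[180:250,220:310,::-1];cv2.imwrite("pics/c2.png",cv2.resize(im,None,fx=6,fy=6,interpolation=cv2.INTER_CUBIC))
E
```

```text
time_s: 4.78
ee_pos: [0.549, -0.0531, 0.1221]
tool_rot: [0.504, 0.496, 0.505, -0.495]
force: [-0.3, 6.1, 1.9]
finger_gap: 0.002
[ 0.54896563 -0.05307407  0.12210527] [-0.2657789   6.0548381   1.89508759] [0.9790407  0.07657565 0.05277563]
```

View pics/c2.png

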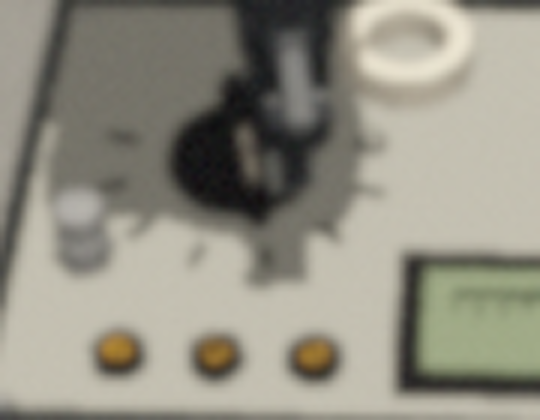

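The pointer is just past the click-3 mark at crop (260,275), with 6 N on the flank, so it is on track. I continue over click 4.

```bash
python3 -m crank '[[1,0.0024,-0.0042,0,0,0,-0.145],[1,0.0017,-0.0045,0,0,0,-0.145],[1,0.0011,-0.0047,0,0,0,-0.145],[1,0.0004,-0.0048,0,0,0,-0.145],[1,0,0,0,0,0,0]]'; python3 -m crank '[[1,-0.0003,-0.0048,0,0,0,-0.145],[1,-0.001,-0.0047,0,0,0,-0.145],[1,0,0,0,0,0,0],[1,0,0,0,0,0,0]]'
python3 - <<'E'
from h import *
im=save("scene","s3")[180:250,220:310,::-1];cv2.imwrite("pics/c3.png",cv2.resize(im,None,fx=6,fy=6,interpolation=cv2.INTER_CUBIC))
E
```

```text
time_s: 5.45
ee_pos: [0.5548, -0.0718, 0.1221]
tool_rot: [0.343, 0.619, 0.343, -0.618]
force: [1.6, 3.6, 0.1]
finger_gap: 0.0
time_s: 5.95
ee_pos: [0.5532, -0.081, 0.1219]
tool_rot: [-0.251, -0.661, -0.251, 0.661]
force: [1.1, -1.0, -0.2]
finger_gap: -0.003
```

View pics/c3.png

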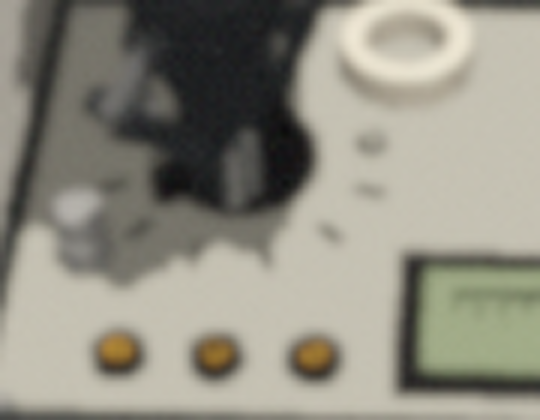

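Contact force has gone, as it would if the knob had snapped ahead to click 5. I back off, lift clear toward TEST, and check the pointer.

```bash
python3 -m crank '[[1,0.0055,0.005,0,0,0,0],[1,0.0055,0.005,0,0,0,0],[1,0,0,0.03,0,0,0],[1,0,0,0.03,0,0,0],[1,-0.009,0.0525,0,0,0,0.1],[1,-0.009,0.0525,0,0,0,0.1],[1,-0.009,0.0525,0,0,0,0.1],[1,0,0,0,0,0,0],[1,0,0,0,0,0,0]]'
python3 - <<'E'
from h import *
s=env.get_state();p=s["ee_pos"];print(p,proj("scene",p))
im=save("scene","s4")[165:275,210:360,::-1]
im=cv2.resize(im,None,fx=5,fy=5,interpolation=cv2.INTER_CUBIC);g=lambda v:tuple(int(a) for a in (v-np.array([210,165])+.5)*5)
cv2.circle(im,g(proj("scene",p)),4,(0,0,255),-1);cv2.circle(im,g(proj("scene",(p[0],p[1],.122))),4,(0,255,0),-1)
cv2.imwrite("pics/c4.png",im)
for t in("selector_tip","selector_axis","test_button_top"):
    r=env.place_of(t,"scene");print(t,[(x["conf"],np.round(x["uv"],1)) for x in r[:1]], r and ray("scene",r[0]["uv"],{"selector_tip":.138,"selector_axis":.105}.get(t,.122)))
E
```

```text
time_s: 7.12
ee_pos: [0.5375, 0.0867, 0.1819]
tool_rot: [0.346, 0.617, 0.346, -0.617]
force: [-0.1, 0.3, -0.2]
finger_gap: 0.001
[0.5375125  0.0866593  0.18185069] [321.62066547 183.1689718 ]
selector_tip [(0.68, array([247.7, 206.7]))] [ 0.54726477 -0.10442648  0.138     ]
selector_axis [(0.64, array([263.1, 208.1]))] [ 0.52491918 -0.06484245  0.105     ]
test_button_top [(0.65, array([319.9, 198.5]))] [0.53007991 0.08652945 0.122     ]
```

View pics/c4.png

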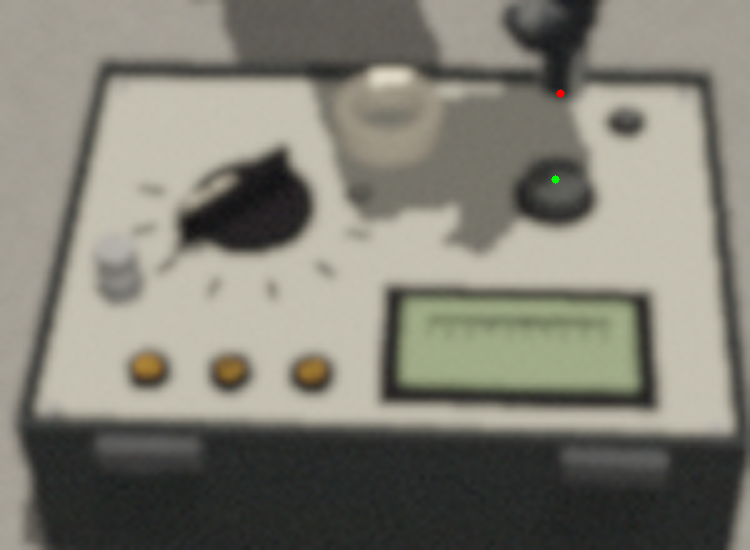

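The pointer is on the fifth line, at crop (167,268); the socket and tape are undisturbed; and the fingertip is above the TEST cap. Pressing now.

```bash
python3 -m crank '[[1,0,0,-0.025,0,0,0],[1,0,0,-0.025,0,0,0],[1,0,0,-0.008,0,0,0],[1,0,0,-0.004,0,0,0],[1,0,0,-0.003,0,0,0],[1,0,0,-0.002,0,0,0],[1,0,0,0,0,0,0]]'
```

```text
time_s: 8.2
ee_pos: [0.5376, 0.0862, 0.116]
tool_rot: [0.346, 0.617, 0.345, -0.616]
force: [-3.2, -4.6, 10.3]
finger_gap: 0.0
```

```bash
python3 -m crank '[[1,0,0,0,0,0,0],[1,0,0,0,0,0,0],[1,0,0,0,0,0,0],[1,0,0,0,0,0,0],[1,0,0,0,0,0,0],[1,0,0,0,0,0,0],[1,0,0,0,0,0,0],[1,0,0,0,0,0,0],[1,0,0,0,0,0,0]]'; python3 -m crank '[[1,0,0,0,0,0,0],[1,0,0,0,0,0,0],[1,0,0,0,0,0,0],[1,0,0,0,0,0,0],[1,0,0,0,0,0,0],[1,0,0,0,0,0,0],[1,0,0,0,0,0,0],[1,0,0,0,0,0,0],[1,0,0,0,0,0,0]]'; python3 -m crank '[[1,0,0,0.01,0,0,0],[1,0,0,0.03,0,0,0],[1,0,0,0.04,0,0,0],[1,0,0,0.04,0,0,0],[1,-0.02,0.02,0.02,0,0,0],[1,0,0,0,0,0,0],[1,0,0,0,0,0,0]]'
python3 - <<'E'
from h import *
im=save("scene","s5")[165:275,210:360,::-1]
cv2.imwrite("pics/c5.png",cv2.resize(im,None,fx=5,fy=5,interpolation=cv2.INTER_CUBIC))
a=cv2.imread("pics/scene0.png").astype(int);b=cv2.imread("pics/s5.png").astype(int)
for t in("tape","socket","spray","grease_pot","bushing","bolt"):
    r=env.place_of(t,"scene");print(t,[(round(x["conf"],2),np.round(x["uv"],1)) for x in r[:1]])
print(env.get_state()["force"])
E
```

```text
time_s: 9.32
ee_pos: [0.5376, 0.0862, 0.116]
tool_rot: [0.346, 0.617, 0.345, -0.616]
force: [-3.0, -4.4, 10.7]
finger_gap: 0.002
time_s: 10.45
ee_pos: [0.5376, 0.0862, 0.116]
tool_rot: [0.346, 0.617, 0.345, -0.616]
force: [-2.9, -4.9, 10.8]
finger_gap: 0.001
time_s: 11.32
ee_pos: [0.5173, 0.1064, 0.2546]
tool_rot: [0.346, 0.617, 0.346, -0.617]
force: [-0.5, 0.8, -0.0]
finger_gap: -0.001
tape [(0.64, array([282.4, 192.2]))]
socket [(0.64, array([233.6, 222.5]))]
spray [(0.86, array([426.1, 194.6]))]
grease_pot [(0.93, array([130.4, 244.9]))]
bushing [(0.89, array([453.7, 239.5]))]
bolt [(0.77, array([128.7, 280.5]))]
[-0.22795204 -0.37881964 -0.08785238]
```

View pics/c5.png

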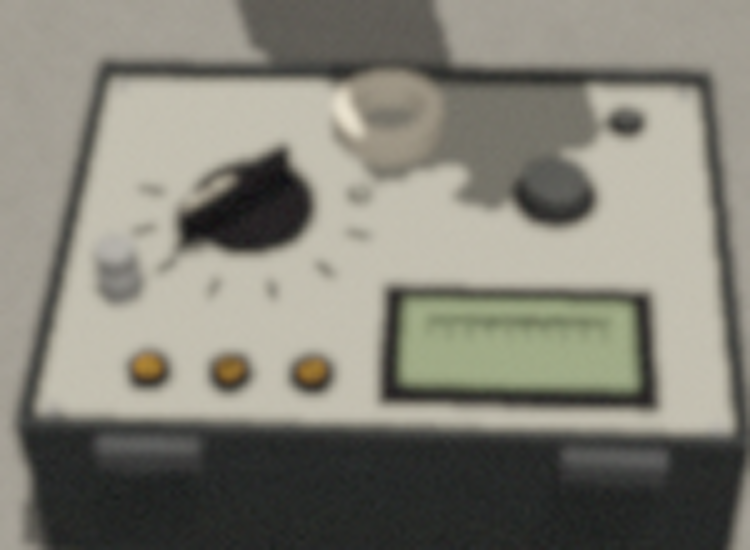

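The pointer is on the fifth line, TEST is up again, and the tape and socket have not moved. Handing in.

```bash
python3 -c "
from station import env
print(env.sign_off())"
```

```text
the job is handed in; nothing more can be done
None
```

The no-leads check is done and handed in at about 11.5 s on the robot's clock; hand-in gave no verdict.

- **Knob:** It started at click 2. I pushed it round with the shut fingertips on the counter-clockwise side of the bar only, at 4 to 6 N. It snapped ahead to click 5 and the force on the finger fell to about 1.5 N, within a newton or so of the sensor's free-air reading.
- **TEST button:** I held it down for about 2.3 s. The fingertip stood 6 mm below the button's given top height, which is its stop, with about 10.5 N on it. Then I released it and lifted the arm clear.

**Last checks:** The final picture shows the pointer on the fifth line after the OFF circle, with TEST and the lamp button up. The tape and socket stand where they were. The network's positions for the tape, socket, spray, jar, bushing and bolt are within about 4 pixels of the start. The force on the tool was near zero with the arm clear. I did not re-measure the screwdriver and wrench, but the arm never went near them.

**Disagreement:** The two cameras put the tester 7 to 10 mm apart in x. I used a point between them that leaned towards the scene camera, and the contact with the knob bar came where that predicted.

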